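# Crank the cam clamp shut on a prayer-wheel hub

### The arm

A 6-joint arm with a two-finger parallel gripper is mounted at the origin on the work surface. World frame = base frame: x ahead of the robot, y to its left, z up, the work surface at z = 0. Lengths are in m, angles in degrees, forces in N, time in s.
With the tool pointing down it reaches from about 0.3 to 0.775 m from the base axis. Payload 14.6 kg.
Tool frame: the origin (TCP) lies midway between the tips of the shut fingers; the grasp point (between the pads) lies 19 mm behind it; y points along the fingers, x is the direction in which the jaws open and shut, and the axes are right-handed (so a half turn about y gives the same grasp; the last joint's range is limited). The gripper opens to 85 mm and grips with 20 to 120 N. Pads are 22 mm wide; open, the fingers measure 114 mm over their backs; the gripper's body (76 mm by 85 mm) begins 54 mm behind the grasp point. The pads swing forward as they close: fully open they stand 13 mm farther back than shut.
Start: joints at [-69.133, 17.183, 87.147, -0, 75.671, -3.816], TCP at [0.23, -0.5, 0.231] pointing down, gripper open.
Joint ranges: [-173.82, 173.82], [-45.26, 126.66], [13.44, 144.39], [-59.66, 239.66], [0, 175.72], [-146.38, 146.38]. Speed limits (degrees/s): [127.2, 127.2, 147.25, 180, 180, 180].

### API

Orientations are given as [roll, pitch, yaw] about the fixed x, y, z axes, in that order (R = Rz(yaw) Ry(pitch) Rx(roll)).
In Python, from station import bot gives the robot as it stands.
- The arm moves only by the shell command python3 -m pendant 'ROWS' [FORCE]. ROWS is JSON, a list of rows, each a list of 7 numbers: the turn, a rotation vector about the world's x, y, z in degrees, then the shift along the world's x, y, z in mm, then the closure, from -1 (fully open) to 1 (shut). In form: [[ax, ay, az, x, y, z, fingers], ...]. A call has 1 to 12 rows; each row shifts and turns the pose as measured when the row begins; what a row does not reach is not made up. A row lasts 1/12 s, in which the tool goes at most 41.7 mm and 7.16 degrees, less where a joint would pass 70% of its speed; a pose out of reach is approached as far as the arm can. A call is refused whole if a number of a shift passes 41.7 or a number of a turn 7.16, either way. A call with a gripper value outside its range is refused whole. The fingers move at their own pace and stop on an object; FORCE is the grip in N (left out, the last holds). Time passes only in rows, so rows that do not move let the fingers close. It gives the time, the measured TCP pose, the force and the opening at its end, in the units of the state.
- bot.state(): the state, without advancing time (a new reading comes with each control period).
- bot.grab_frame(name): name is "scene" or "top" or "wrist"; returns a dict with "image" (384x512x3 uint8, blue, green, red), "fx", "fy", "cx", "cy" (pixels), "rvec" (rotation vector, rad) and "tvec" (3), from world to camera coordinates, as OpenCV has them; the wrist camera has in their place "hand_eye" (4x4, takes a point from camera to tool coordinates, whose origin is the TCP and whose axes are the tool frame's). Camera axes: x right, y down, z forward; pixel columns grow to the right and rows downward; lengths in m; the calibration is good to about 2 mm. The wrist camera is an equidistant fisheye: a pixel r from the principal point sees the ray r / f radians off the axis. A picture is of the moment at which its call begins: read the wrist's pose just before it. There is no depth.
- bot.close_job(): hands the job in, once; it reports no verdict.
Trained networks look in a picture, given as the dict that the camera call returned (one of the last four; its "shot" number tells which), for a name from the list of things; names that differ only in an ending like _2 or _b are one class to them, and where a whole thing is asked for, a point or a joint stands for the part that bears it (a point fixed in the world has none). Each returns a list of dicts, best first, with "score" (0 to 1); they miss things now and then, are a little off and sometimes report something else, mostly with a low value. They report only what shows in the picture. A call takes as long as a camera call. They do not tell look-alikes from the thing itself.
- bot.spot_in(picture, label): "position" ([x, y, z] in m, in world coordinates, good to about 4 mm: the middle of the surface that is visible of it).
- bot.regions_of(picture, label): "region" (384x512 bool, what is visible of it).
- bot.spot_point(picture, label): "position" ([x, y, z] in m, in world coordinates, good to about 4 mm: a listed point, or the origin of a listed thing).
The state is a dict: "clock": time; "q": joint angles; "qvel": joint speeds; "joint_torque": joint torques, N m; "ee_pos": TCP position; "tool_rot": TCP orientation; "wrist_force": force on the tool from outside, world axes, zero at the start; "torque": the same for the moment, N m; "grip_width": opening from 0.0 (shut) to 1.0 (fully open).
Only numpy, scipy, OpenCV 4.12 (cv2) and the standard library are available. Lean on these libraries where they do the work, as an engineer would, in place of code of your own. Each camera call takes 0.05 s, during which the arm holds its last target.

### The job

Fit the loose crank fully down onto the square shaft of the cam clamp and turn it clockwise (seen from above) until the red wooden hub is held firmly in the V-fence, without forcing it. Then lift the crank off, leaving the hub clamped, and put the crank away in the oak tray, standing on its boss with the knob up. Leave the finials and the bronze ball where they are.

Things in the scene. Friction and masses are not known exactly. Their poses are not given: they have to be found in the camera images.
- crank_mouth (a point): Centre of the underside of the loose steel crank, at the mouth of its square socket; z up, x points along the crank arm towards the knob. The crank stands on its boss on the counter: a square block 40 x 40 mm, 42 mm tall, sides along x and y. The socket opens downwards, 19.6 mm square, its mouth chamfered, 26 mm deep, sides along x and y. From its +x side a flat arm 18 mm wide (12 to 22 mm above the underside) runs out 98 mm. Mass about 0.4 kg.
- crank_boss (a point): Centre of the crank's boss, 21 mm above its underside, same axes. Pick the crank up here, fingers on the two sides beside the arm (closing along y); the +x side is blocked by the arm.
- knob_mid (a point): Mid-height of the crank's upright round wooden knob, 22 mm diameter, which spins freely on its pin; it stands 85 mm along x from the boss centre, from 23 to 69 mm above the crank's underside; this point is 47 mm above it.
- shaft_top (a point): Centre of the top of the clamp's upright square steel shaft: 18 mm square, its last 6 mm tapering in steps to 11 mm, sides along x and y, z up, top 80 mm above the counter. The square stands free down to 40 mm above the counter. A crank is fully home when its underside is 26 mm below this point. Turning the shaft turns an eccentric cam disc (30 mm radius, offset 12 mm) below.
- cam (a joint): Angle of the clamp's shaft and cam (rad). 0 = cam drawn back from the hub; grows as the shaft turns clockwise seen from above; range 0 to 2.9. Free turning has an even drag of 1 to 3 N at the knob (0.25 N m). The hub is clamped somewhere between 1.3 and 2.6 rad, depending on where the fence is bolted: it has to be felt. When let go, the cam springs back a little and stays clamped.
- clamp: Iron bed of the clamp, fixed to the counter, 205 x 110 x 10 mm; origin under the shaft's axis; +x points from the shaft towards the hub and the V-fence. Once the hub is against the fence, the resistance at the knob climbs by some 3 N for each 0.05 rad. 6 to 10 N above the free drag (0.5 to 0.85 N m at the boss) is a firm clamp; 15 N above it is forcing.
- hub_mid (a point): Centre, half-way up, of the red lacquered wooden hub, a disc 70 mm diameter and 36 mm tall standing on the bed between cam and V-fence; its top is 46 mm above the counter. The cam pushes it 1 to 9 mm before it meets the fence.
- tray: Shallow oak tray fixed on the counter, 190 (x) x 140 (y) mm outside, 22 mm tall, walls 6 mm and floor 6 mm thick; origin under its centre.
- finial1_mid (a point): Brass finial, 80 mm tall, 48 mm wide: centre, half-way up.
- finial2_mid (a point): A second such finial.
- finial3_mid (a point): A third such finial.
- ball_center (a point): Centre of the cast bronze ball, 56 mm diameter, on a wooden ring.
Not all that is in view belongs to the job. Of the things shaped like the tray, the wooden one is meant. Leave any pink look-alike of the part that bears crank_mouth alone.

How it is judged (in metres and radians):
On the way, in this order (a step that is already met when the one before it is completed fails the run):
1. the crank is fully home on the square shaft (horizontal distance between crank_mouth and shaft_top below 0.004 m and z of crank_mouth in the frame of shaft_top below -0.022 m and angle between crank_mouth's own z axis and vertical below 0.16 rad), for 0.2 s.
2. with the crank on the shaft, the cam presses the hub home (z of crank_mouth in the frame of shaft_top below -0.018 m and contact force between hub and cam above 8 N and value of joint cam above 1 rad), for 0.2 s.
3. the crank is lifted clear of the shaft (z of crank_mouth in the frame of shaft_top above 0.005 m).
At the end, for the whole second after the job is handed in: The cam still presses the hub into the fence with more than 5 N; the crank stands upright (within 7 degrees) on the tray's floor, its boss inside the tray, at rest (contact force between hub and cam above 5 N and x of crank_mouth in the frame of tray between -0.095 and 0.095 m and y of crank_mouth in the frame of tray between -0.07 and 0.07 m and height (world z) of crank_mouth below 0.012 m and angle between crank_mouth's own z axis and vertical below 0.12 rad and linear speed of crank below 0.02 m/s); the robot touches nothing.
It fails at once if the clamp is forced: cam presses the hub with more than 70 N (contact force between hub and cam above 70 N).
It fails at once if the hub is tipped (angle between hub_mid's own z axis and vertical above 0.2 rad).
It fails at once if a finial or the ball is moved by more than 30 mm (distance of any of finial1_mid, finial2_mid, finial3_mid, ball_center from where it was at the start of the episode above 0.03 m).
It also fails if it takes over 72 s, if anything falls off the work surface, if the arm or the gripper's body presses on something with over 40 N, if the wrist force passes 120 N, or if a joint passes its speed limit or range.

## Working session

There is one attempt and no reset: what is moved stays moved. The work goes in short steps, Python scripts to look and compute and a shell command to move; the robot and the scene stay as the last step left them, time stands still between calls to the robot, and variables do not carry over. Pictures are saved under pics/ and viewed, and the job is handed in when it is done.

```bash
mkdir -p pics; ls; python3 - <<'E'
from station import bot
import cv2
print(bot.state())
for n in ["scene","top","wrist"]:
    f=bot.grab_frame(n); cv2.imwrite(f"pics/{n}0.png",f["image"]); print(n,{k:v for k,v in f.items() if k!="image"})
E
```

```text
pics
{'clock': 0.0, 'q': array([-6.91331114e+01,  1.72173588e+01,  8.71815917e+01, -2.09019515e-03,
        7.56710200e+01, -3.81518477e+00]), 'qvel': array([-0.08544187, -0.07847767, -0.04510313,  0.12629678, -0.03785158,
       -0.02758181]), 'joint_torque': array([-3.46035129e-03, -5.43503308e+01, -3.61797738e+01, -1.94709578e-04,
        3.94422284e-03,  1.12673007e-05]), 'ee_pos': array([ 0.22957861, -0.49952353,  0.23069522]), 'tool_rot': array([-8.99973643e+01,  6.99500819e-02, -6.53174065e+01]), 'wrist_force': array([-0.73593895,  0.86166751,  0.02188368]), 'torque': array([ 0.031645  , -0.01014111, -0.01460268]), 'grip_width': 0.9974852810093227}
scene {'fx': 381.77526810217313, 'fy': 381.77526810217313, 'cx': 258.7907062727381, 'cy': 187.9336821906167, 'rvec': array([ 2.2624095 ,  1.01886197, -0.35696049]), 'tvec': array([-0.32563018, -0.24771547,  1.51400746]), 'shot': 1}
top {'fx': 482.134087495877, 'fy': 482.134087495877, 'cx': 253.5946612562804, 'cy': 190.27058946403693, 'rvec': array([ 2.13857777, -2.14174759,  0.16941497]), 'tvec': array([-0.01128338,  0.48100167,  1.44644164]), 'shot': 2}
wrist {'fx': 297.3186396354542, 'fy': 297.3186396354542, 'cx': 259.90237306732934, 'cy': 187.75817653165714, 'hand_eye': array([[ 9.99999666e-01,  1.74856419e-04, -7.98923098e-04,
         3.95328621e-05],
       [ 8.13125437e-04, -3.17250398e-01,  9.48341459e-01,
        -1.41959496e-01],
       [-8.76350792e-05, -9.48341792e-01, -3.17250434e-01,
         8.09199718e-02],
       [ 0.00000000e+00,  0.00000000e+00,  0.00000000e+00,
         1.00000000e+00]]), 'shot': 3}
```

View pics/scene0.png

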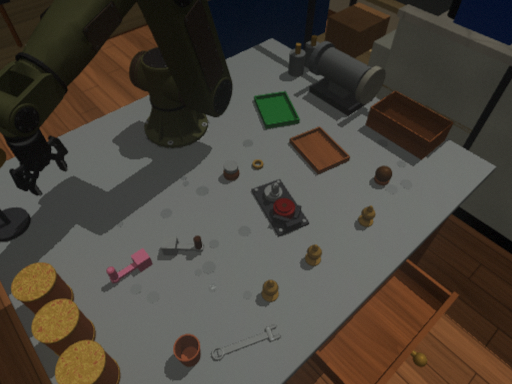

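View pics/top0.png

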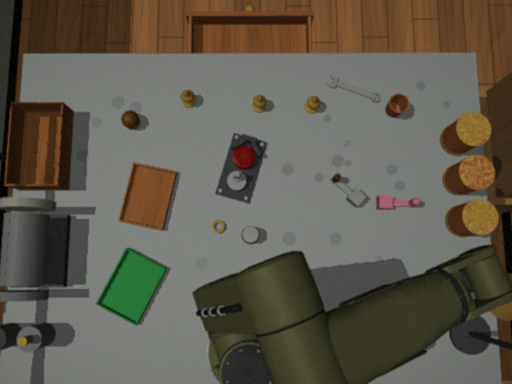

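View pics/wrist0.png

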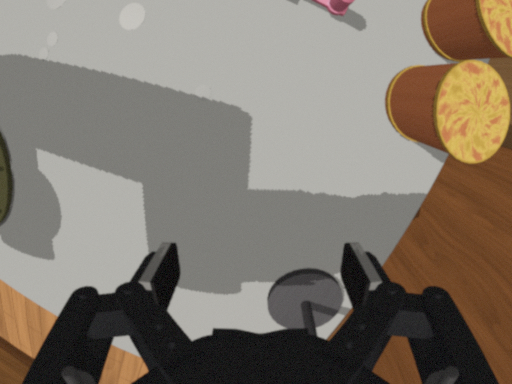

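```bash
cat > h.py <<'E'
import numpy as np, cv2
from scipy.spatial.transform import Rotation as R
def cam(f,st=None):
    """returns Rcw (cam->world), origin"""
    if "rvec" in f:
        M=cv2.Rodrigues(np.array(f["rvec"]))[0]; return M.T, -M.T@np.array(f["tvec"])
    T=np.array(f["hand_eye"]); Rt=R.from_euler('xyz',st["tool_rot"],degrees=True).as_matrix()
    return Rt@T[:3,:3], Rt@T[:3,3]+st["ee_pos"]
def ray(f,uv,st=None):
    a=(np.array(uv,float)-[f["cx"],f["cy"]])/[f["fx"],f["fy"]]
    if "rvec" in f: d=np.array([a[0],a[1],1])
    else:
        r=np.hypot(*a); d=np.array([*(np.sin(r)*a/max(r,1e-9)),np.cos(r)])
    Rm,o=cam(f,st); return o,Rm@d
def onz(f,uv,z,st=None):
    o,d=ray(f,uv,st); return o+d*(z-o[2])/d[2]
def proj(f,p,st=None):
    Rm,o=cam(f,st); c=Rm.T@(np.array(p)-o)
    if "rvec" in f: a=c[:2]/c[2]
    else:
        r=np.arctan2(np.hypot(*c[:2]),c[2]); a=r*c[:2]/np.hypot(*c[:2])
    return a*[f["fx"],f["fy"]]+[f["cx"],f["cy"]]
E
python3 - <<'E'
from station import bot
from h import *
for n in ["top","scene"]:
    f=bot.grab_frame(n)
    print(n)
    for l in ["crank_mouth","crank_boss","knob_mid","shaft_top","hub_mid","clamp","tray","finial1_mid","ball_center"]:
        for d in bot.spot_point(f,l)[:4]:
            if d["score"]>.2: print(l,round(d["score"],2),np.round(d["position"],4),np.round(proj(f,d["position"])))
    if n=="top":
        im=f["image"]
        a=cv2.resize(im[160:220,315:435],(800,400),interpolation=cv2.INTER_CUBIC)
        cv2.imwrite("pics/cr_crank.png",a)
        b=cv2.resize(im[120:215,110:280],None,fx=4.7,fy=4.7,interpolation=cv2.INTER_CUBIC)
        cv2.imwrite("pics/cr_clamp.png",b)
print(bot.state()["clock"])
E
```

```text
top
crank_mouth 0.88 [ 4.456e-01 -4.195e-01 -2.000e-04] [383. 203.]
crank_mouth 0.72 [ 0.4564 -0.3287  0.0006] [354. 200.]
crank_boss 0.96 [ 0.4413 -0.4168  0.0241] [384. 203.]
crank_boss 0.81 [ 0.4593 -0.3304  0.0218] [356. 198.]
knob_mid 0.64 [ 0.5162 -0.2675  0.0453] [337. 178.]
knob_mid 0.49 [ 0.4421 -0.5008  0.0468] [414. 202.]
shaft_top 0.54 [0.5284 0.0389 0.0807] [237. 172.]
hub_mid 0.93 [0.5904 0.017  0.0244] [244. 157.]
clamp 0.69 [0.7885 0.2007 0.0401] [186.  95.]
clamp 0.66 [0.5303 0.0374 0.0031] [238. 177.]
tray 0.79 [0.4713 0.315  0.0006] [150. 195.]
tray 0.62 [ 0.1934  0.359  -0.0038] [133. 285.]
finial1_mid 0.55 [0.5247 0.0403 0.0793] [236. 174.]
ball_center 0.57 [0.7123 0.3782 0.0374] [130. 118.]
scene
crank_mouth 0.79 [ 0.4456 -0.4184  0.002 ] [143. 263.]
crank_mouth 0.67 [ 0.4598 -0.3312 -0.0029] [171. 250.]
crank_mouth 0.21 [0.781  0.1969 0.0457] [368. 212.]
crank_boss 0.95 [ 0.4439 -0.4184  0.0227] [141. 259.]
crank_boss 0.55 [ 0.4586 -0.3262  0.0191] [171. 245.]
knob_mid 0.58 [ 0.5202 -0.2657  0.0502] [198. 241.]
knob_mid 0.53 [ 0.4453 -0.5026  0.0452] [112. 273.]
shaft_top 0.5 [0.5295 0.0398 0.0799] [277. 184.]
hub_mid 0.61 [0.5922 0.02   0.0249] [285. 209.]
clamp 0.73 [0.5271 0.0382 0.0782] [276. 184.]
clamp 0.72 [5.248e-01 3.620e-02 2.000e-04] [274. 199.]
clamp 0.63 [0.7137 0.3789 0.0346] [384. 174.]
tray 0.96 [0.1879 0.3595 0.0056] [275. 109.]
tray 0.87 [ 0.469   0.3172 -0.0009] [318. 151.]
finial1_mid 0.85 [ 0.7647 -0.0318  0.0415] [314. 251.]
ball_center 0.68 [0.7118 0.3798 0.0354] [384. 173.]
1.15
```

View pics/cr_crank.png

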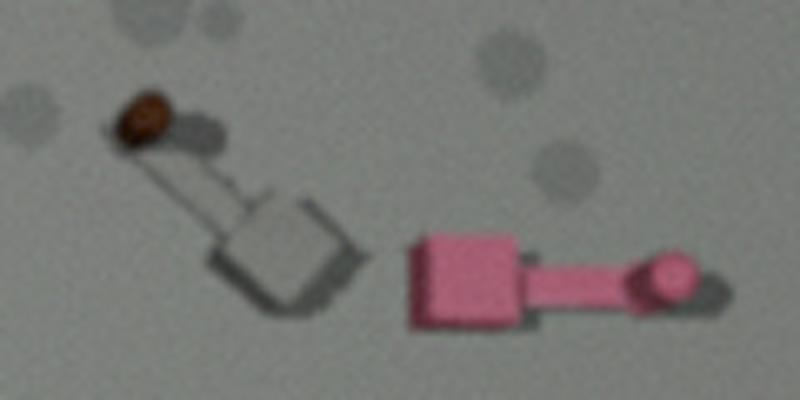

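View pics/cr_clamp.png

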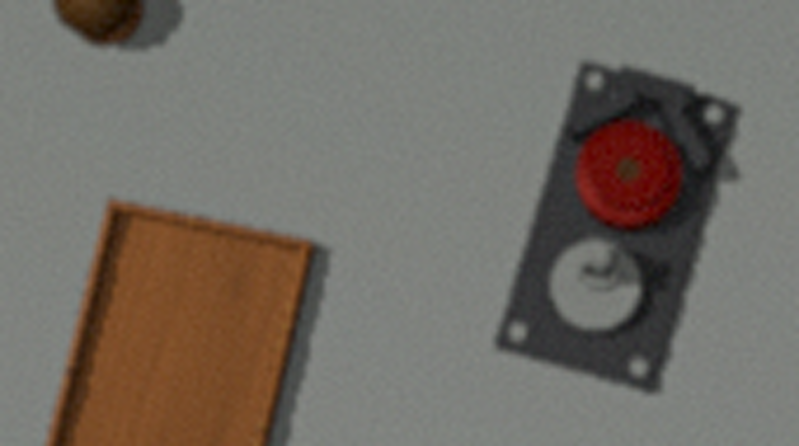

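Candidates for the crank are the steel one with its boss at top (355,198) and the pink one at (384,203). The steel one with the dark wooden knob fits the description, and the crop confirms it. Of the trays, the wooden one at (150,196) is meant, not the green one at (133,285). The clamp shaft is near (237,172).

I'm moving over the steel crank for a closer look.

```bash
python3 -m pendant '[[0,0,2.8,29,21.5,-6,-1],[0,0,2.8,29,21.5,-6,-1],[0,0,2.8,29,21.5,-6,-1],[0,0,2.8,29,21.5,-6,-1],[0,0,2.8,29,21.5,-6,-1],[0,0,2.8,29,21.5,-6,-1],[0,0,2.8,29,21.5,-6,-1],[0,0,2.8,29,21.5,-6,-1],[0,0,0,0,0,0,-1]]'
python3 - <<'E'
from station import bot
from h import *
st=bot.state(); f=bot.grab_frame("wrist"); print(st["ee_pos"],st["tool_rot"],st["q"])
cv2.imwrite("pics/w1.png",f["image"])
for l in ["crank_mouth","crank_boss","knob_mid"]:
    for d in bot.spot_point(f,l)[:3]: print(l,round(d["score"],2),np.round(d["position"],4),np.round(proj(f,d["position"],st)))
E
```

```text
clock: 1.9
ee_pos: [0.4689, -0.3196, 0.1818]
tool_rot: [-90.0, -0.2, -42.2]
wrist_force: [-1.0, -0.1, -0.2]
grip_width: 0.999
[ 0.4688688  -0.31960507  0.18181064] [-90.01417879  -0.1733485  -42.17759299] [-3.79669111e+01  2.18068878e+01  8.77636861e+01 -2.85463987e-02
  7.02575889e+01  4.22030578e+00]
crank_mouth 0.8 [ 0.4491 -0.42    0.0023] [303. 235.]
crank_boss 0.79 [ 0.4466 -0.4171  0.0216] [302. 242.]
crank_boss 0.7 [ 0.4614 -0.3297  0.0224] [261. 181.]
knob_mid 0.86 [ 0.4447 -0.5015  0.0476] [345. 296.]
knob_mid 0.71 [ 0.5181 -0.2655  0.0533] [260. 100.]
```

View pics/w1.png

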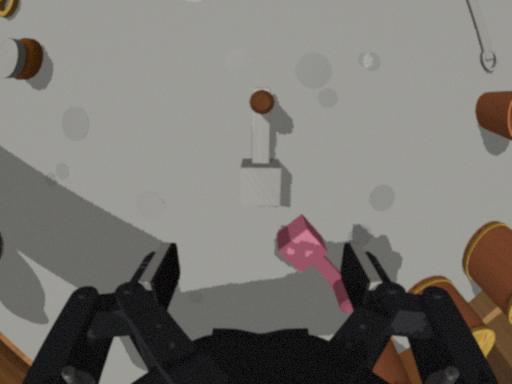

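```bash
python3 - <<'E'
import cv2
im=cv2.imread("pics/w1.png"); cv2.imwrite("pics/w1c.png",cv2.resize(im[80:220,210:320],None,fx=4.2,fy=4.2,interpolation=cv2.INTER_CUBIC))
E
```

```text
(no output)
```

View pics/w1c.png

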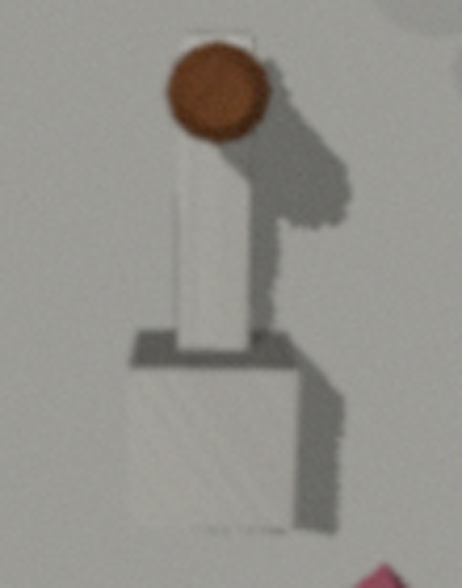

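```bash
python3 - <<'E'
from station import bot
from h import *
f=bot.grab_frame("wrist"); st=bot.state()
c=[onz(f,(210+u/4.2,80+v/4.2),.042,st) for u,v in [(128,367),(299,370),(294,529),(131,527)]]
c=np.array(c); print(c, c.mean(0))
for i in range(4):
    d=c[(i+1)%4]-c[i]; print(np.hypot(*d[:2]),np.degrees(np.arctan2(d[1],d[0])))
k=onz(f,(210+218/4.2,80+91/4.2),.069,st); print(k)
d=k-c.mean(0); print(np.hypot(*d[:2]),np.degrees(np.arctan2(d[1],d[0])))
E
```

```text
[[ 0.45579392 -0.30613033  0.042     ]
 [ 0.48476338 -0.33390204  0.042     ]
 [ 0.45726897 -0.36323145  0.042     ]
 [ 0.42834515 -0.33573063  0.042     ]] [ 0.45654285 -0.33474861  0.042     ]
0.04013100956356221 -43.790720442978916
0.04020145255428478 -133.15040694481092
0.039910928495041645 136.44467243122898
0.040368466111601865 47.15981782827441
[ 0.51515813 -0.27236408  0.069     ]
0.08560128467924792 46.78423816378155
```

```bash
python3 -m pendant '[[0,0,-1.2,-6,-7,-30,-1],[0,0,0,-6,-7,-30,-1],[0,0,0,0,0,-20,-1],[0,0,0,0,0,0,-1]]'
python3 - <<'E'
from station import bot
from h import *
f=bot.grab_frame("top"); print(onz(f,(358,196.75),.042))
st=bot.state(); f=bot.grab_frame("wrist"); print(st["ee_pos"],st["tool_rot"])
im=f["image"]
p=np.round(proj(f,[.458,-.332,.042],st)).astype(int); print(p)
cv2.imwrite("pics/w2.png",im)
E
```

```text
clock: 2.48
ee_pos: [0.4496, -0.3432, 0.1041]
tool_rot: [-90.0, -0.7, -44.4]
wrist_force: [-0.7, 0.7, -1.0]
grip_width: 1.0
[ 0.45977504 -0.33184675  0.042     ]
[ 0.45019022 -0.34368232  0.1060532 ] [-90.04859251  -0.79065746 -44.40774085]
[256 185]
```

View pics/w2.png

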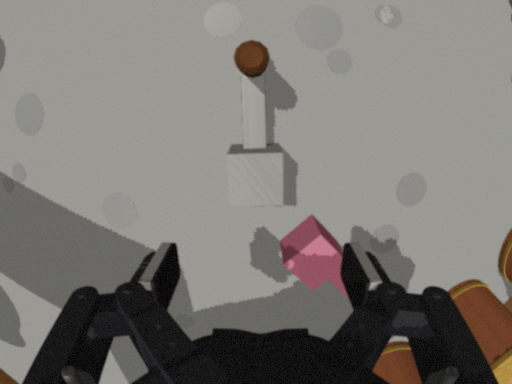

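```bash
python3 - <<'E'
from station import bot
from h import *
st=bot.state();f=bot.grab_frame("wrist"); im=f["image"]
cv2.imwrite("pics/w2c.png",cv2.resize(im[135:220,215:300],None,fx=7,fy=7,interpolation=cv2.INTER_CUBIC))
print(st["ee_pos"],st["tool_rot"])
E
```

```text
[ 0.45113648 -0.34386025  0.1077108 ] [-90.03743476  -0.93458778 -44.36761158]
```

View pics/w2c.png

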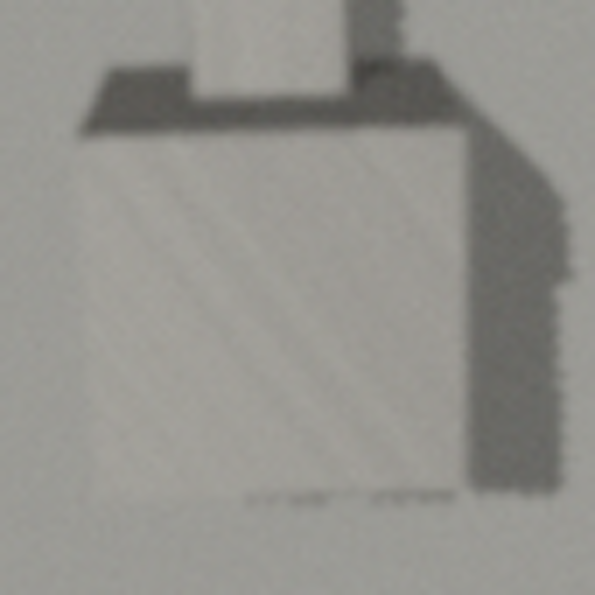

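```bash
python3 - <<'E'
from station import bot
from h import *
st=bot.state();f=bot.grab_frame("wrist")
c=np.array([onz(f,(215+u/7-.4,135+v/7-.4),.042,st) for u,v in [(80,133),(467,125),(465,492),(88,498)]])
print(st["ee_pos"],st["tool_rot"], c.mean(0))
for i in range(4):
    d=c[(i+1)%4]-c[i]; print(np.hypot(*d[:2]),np.degrees(np.arctan2(d[1],d[0])))
E
```

```text
[ 0.45180884 -0.34387216  0.10866887] [-90.0264367   -1.038638   -44.33118125] [ 0.46134707 -0.32895512  0.042     ]
0.03965112405729016 -43.426674301159146
0.04037973921304347 -133.40859614524172
0.040811937593960394 136.29608350588563
0.040198641784873486 44.93741756841188
```

```bash
cat >> h.py <<'E'
def shot(bot,n):
    """settled wrist frame + state, saved; state pickled"""
    import pickle
    st=bot.state(); f=bot.grab_frame("wrist"); st2=bot.state()
    cv2.imwrite(f"pics/{n}.png",f["image"]); pickle.dump((f,st),open(f"pics/{n}.pkl","wb"))
    print("pose",np.round(st["ee_pos"],4),np.round(st["tool_rot"],2),"drift mm",np.round((st2["ee_pos"]-st["ee_pos"])*1000,2),"t",st["clock"],"F",np.round(st["wrist_force"],1),"T",np.round(st["torque"],2),"g",round(st["grip_width"],3))
    return f,st
def load(n):
    import pickle; return pickle.load(open(f"pics/{n}.pkl","rb"))
def quad(n,cs,z):
    f,st=load(n); c=np.array([onz(f,p,z,st) for p in cs]); print("centre",np.round(c.mean(0),4))
    for i in range(len(c)):
        d=c[(i+1)%len(c)]-c[i]; print(round(np.hypot(*d[:2])*1000,1),round(np.degrees(np.arctan2(d[1],d[0])),1))
    Rt=R.from_euler('xyz',st["tool_rot"],degrees=True).as_matrix()
    print("in tool frame mm",np.round(Rt.T@(c.mean(0)-st["ee_pos"])*1000,1)); return c
E
python3 - <<'E'
from station import bot
from h import *
for i in range(3): f,st=shot(bot,"w3")
im=f["image"]; cv2.imwrite("pics/w3c.png",cv2.resize(im[135:220,215:300],None,fx=7,fy=7,interpolation=cv2.INTER_CUBIC))
st.update(ee_pos=np.array([0.45113648,-0.34386025,0.1077108]),tool_rot=[-90.037,-.9346,-44.3676])
print(np.mean([onz(f,(215+u/7-.4,135+v/7-.4),.042,st) for u,v in [(80,133),(467,125),(465,492),(88,498)]],axis=0))
E
```

```text
pose [ 0.4522 -0.3438  0.1091] [-90.02  -1.1  -44.3 ] drift mm [ 0.14  0.18 -0.01] t 2.6833 F [-0.2 -0.6  0.2] T [ 0.03 -0.03  0.02] g 0.998
pose [ 0.4524 -0.3436  0.1091] [-90.02  -1.11 -44.28] drift mm [ 0.02  0.15 -0.16] t 2.7333 F [0.1 0.1 1. ] T [-0.    0.02 -0.03] g 0.998
pose [ 0.4524 -0.3435  0.1089] [-90.02  -1.1  -44.26] drift mm [-0.04  0.15 -0.25] t 2.7833 F [ 0.4 -0.   1. ] T [ 0.01 -0.02  0.03] g 1.0
[ 0.46079345 -0.32866548  0.042     ]
```

View pics/w3c.png

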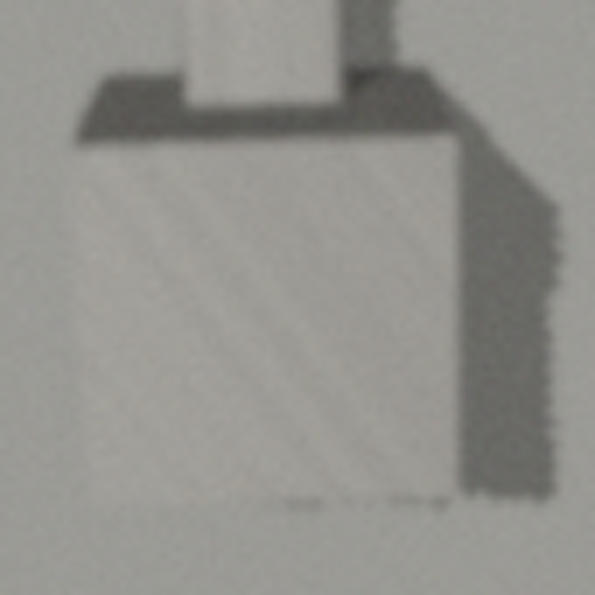

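```bash
python3 - <<'E'
from h import *
quad("w3",[(215+u/7-.4,135+v/7-.4) for u,v in [(76,143),(458,133),(460,495),(82,503)]],.042)
E
```

```text
centre [ 0.461  -0.3287  0.042 ]
39.2 -43.1
39.9 -132.8
41.0 136.7
39.8 44.7
in tool frame mm [-5.5 66.8 16.6]
```

```bash
python3 -m pendant '[[0.8,0.8,1.0,8.6,14.8,0,-1],[0,0,0,0,0,0,-1],[0,0,0,0,0,0,-1]]'; python3 - <<'E'
from station import bot
from h import *
for i in range(3): shot(bot,"w4")
E
```

```text
clock: 3.08
ee_pos: [0.4618, -0.3286, 0.111]
tool_rot: [-90.0, -0.1, -43.2]
wrist_force: [-0.1, -1.2, -0.9]
grip_width: 0.999
pose [ 0.4618 -0.3286  0.111 ] [-89.99  -0.12 -43.21] drift mm [0.04 0.02 0.03] t 3.0833 F [-0.1 -1.2 -0.9] T [-0.01  0.04  0.02] g 0.999
pose [ 0.4619 -0.3286  0.111 ] [-89.98  -0.12 -43.22] drift mm [-0.2  -0.15 -0.18] t 3.1333 F [ 0.3 -0.1 -0.4] T [ 0.02 -0.02  0.04] g 0.999
pose [ 0.4617 -0.3287  0.1108] [-89.99  -0.11 -43.24] drift mm [-0.17 -0.06 -0.18] t 3.1833 F [ 0.3 -0.2  0.3] T [ 0.   -0.06 -0.02] g 0.998
```

```bash
python3 -m pendant '[[0,0,0,0,0,-25,-1],[0,0,0,0,0,-25,-1],[0,0,0,0,0,-25,-1],[0,0,0,0,0,-15,-1],[0,0,0,0,0,0,-1],[0,0,0,0,0,0,-1],[0,0,0,0,0,0,-1]]'; python3 - <<'E'
from station import bot
from h import *
for i in range(3): shot(bot,"w5")
E
```

```text
clock: 3.82
ee_pos: [0.4608, -0.3313, 0.0199]
tool_rot: [-90.0, -0.4, -43.4]
wrist_force: [-0.4, -0.4, -0.6]
grip_width: 1.0
pose [ 0.4608 -0.3313  0.0199] [-89.99  -0.41 -43.43] drift mm [ 0.23 -0.15  0.41] t 3.8167 F [-0.4 -0.4 -0.6] T [0.01 0.03 0.03] g 1.0
pose [ 0.4611 -0.3315  0.0204] [-89.98  -0.46 -43.43] drift mm [ 0.17 -0.04  0.2 ] t 3.8667 F [-0.7 -1.1  0.2] T [-0.02  0.03  0.02] g 0.999
pose [ 0.4612 -0.3315  0.0206] [-89.98  -0.49 -43.42] drift mm [ 0.04  0.03 -0.01] t 3.9167 F [-0.4  0.   0.1] T [-0.    0.06 -0.01] g 1.001
```

View pics/w5.png

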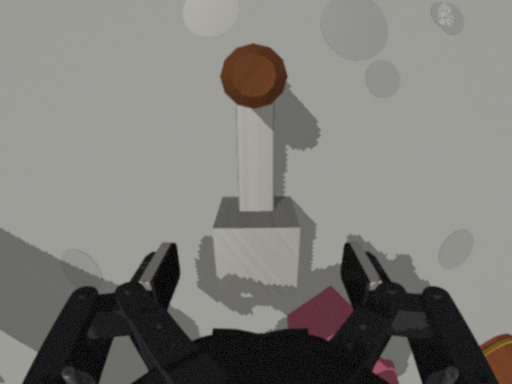

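```bash
python3 - <<'E'
from h import *
quad("w5",[(213.5,230),(300.5,229.5)],.042)
quad("w5",[(254,75)],.069)
E
```

```text
centre [ 0.474  -0.3154  0.042 ]
39.6 -43.2
39.6 136.8
in tool frame mm [ -1.6 -21.5  20.5]
centre [ 0.5187 -0.2671  0.069 ]
0.0 0.0
in tool frame mm [ -2.1 -48.4  86.3]
```

```bash
python3 -m pendant '[[0.3,0.4,0,-0.8,1.7,-15,-1],[0,0,0,0,0,0,-1],[0,0,0,0,0,0,-1],[0,0,0,0,0,0,0],[0,0,0,0,0,0,1],[0,0,0,0,0,0,1],[0,0,0,0,0,0,1],[0,0,0,0,0,0,1],[0,0,0,0,0,0,1],[0,0,0,0,0,0,1]]' 60; python3 - <<'E'
from station import bot
from h import *
for i in range(2): shot(bot,"w6")
E
```

```text
clock: 4.8
ee_pos: [0.4613, -0.3303, 0.0068]
tool_rot: [-90.0, -0.2, -43.4]
wrist_force: [0.3, -0.4, 0.0]
grip_width: 0.457
pose [ 0.4613 -0.3303  0.0068] [-90.03  -0.17 -43.4 ] drift mm [ 0.    0.02 -0.03] t 4.8 F [ 0.3 -0.4  0. ] T [ 0.01 -0.02 -0.03] g 0.457
pose [ 0.4614 -0.3303  0.0068] [-90.03  -0.17 -43.41] drift mm [-0.01 -0.01 -0.01] t 4.85 F [ 0.2 -0.5 -0.7] T [0.01 0.   0.03] g 0.459
```

View pics/w6.png

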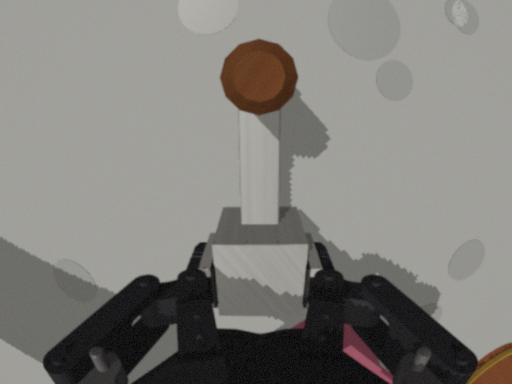

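```bash
python3 - <<'E'
from h import *
quad("w6",[(213,248),(308,247.5)],.042)
quad("w6",[(259,77)],.069)
E
```

```text
centre [ 0.4743 -0.3164  0.042 ]
39.5 -43.1
39.5 136.9
in tool frame mm [ -0.  -35.2  19. ]
centre [ 0.5192 -0.2681  0.069 ]
0.0 0.0
in tool frame mm [ -0.5 -62.3  84.9]
```

```bash
python3 -m pendant '[[0,0,0,0,0,20,1],[0,0,0,0,0,40,1],[0,0,0,0,0,40,1],[0,0,0,0,0,40,1],[0,0,0,0,0,20,1],[0,0,3,0,6,0,1],[0,0,6,3,17,0,1],[0,0,7,3,17,0,1],[0,0,7,3,17,0,1],[0,0,7,3,17,0,1],[0,0,7,3,17,0,1]]' 80; python3 -m pendant '[[0,0,7,3,17,0,1],[0,0,7,3,17,0,1],[0,0,7,3,17,0,1],[0,0,7,3,17,0,1],[0,0,7,3,17,0,1],[0,0,7,3,17,0,1],[0,0,7,3,17,0,1],[0,0,7,3,17,0,1],[0,0,5,0,10,0,1],[0,0,0,0,0,0,1],[0,0,0,0,0,0,1],[0,0,0,0,0,0,1]]'
python3 - <<'E'
from station import bot
from h import *
for i in range(3): shot(bot,"w7")
print(bot.state()["q"])
E
```

```text
clock: 5.82
ee_pos: [0.4718, -0.2357, 0.1711]
tool_rot: [-90.1, 0.3, -5.7]
wrist_force: [-0.2, -0.0, -3.6]
grip_width: 0.459
clock: 6.82
ee_pos: [0.4936, -0.0788, 0.1674]
tool_rot: [-89.7, 0.6, 57.2]
wrist_force: [-0.3, 0.5, -3.8]
grip_width: 0.458
pose [ 0.4936 -0.0788  0.1674] [-89.74   0.56  57.24] drift mm [ 0.01 -0.19  0.01] t 6.8167 F [-0.3  0.5 -3.8] T [-0.07 -0.02  0.06] g 0.458
pose [ 0.4936 -0.079   0.1674] [-89.74   0.56  57.21] drift mm [ 0.01 -0.13  0.05] t 6.8667 F [ 0.2  0.8 -3.2] T [-0.05 -0.09  0.  ] g 0.456
pose [ 0.4936 -0.0791  0.1674] [-89.75   0.56  57.22] drift mm [ 0.05 -0.02  0.03] t 6.9167 F [ 0.7 -0.1 -2.9] T [-0.01 -0.04 -0.02] g 0.455
[-13.09162897  14.78880538  99.17442786  -0.4771836   66.45877242
 -70.14074849]
```

View pics/w7.png

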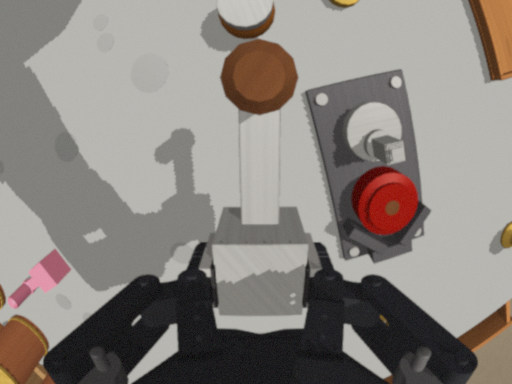

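```bash
python3 - <<'E'
from h import *
quad("w7",[(306,91),(402,70)],.010)
quad("w7",[(306,91),(343,258)],.010)
f,st=load("w7")
im=f["image"]; cv2.imwrite("pics/w7c.png",cv2.resize(im[60:270,290:450],None,fx=2.8,fy=2.8,interpolation=cv2.INTER_CUBIC))
cv2.imwrite("pics/w7d.png",cv2.resize(im[95:185,330:420],None,fx=6.6,fy=6.6,interpolation=cv2.INTER_CUBIC))
E
```

```text
centre [0.4622 0.0555 0.01  ]
108.6 73.2
108.6 -106.8
in tool frame mm [ 97.7 156.9  98.7]
centre [ 0.5413 -0.0253  0.01  ]
198.0 -16.9
198.0 163.1
in tool frame mm [ 72.6 156.7 -11.6]
```

View pics/w7d.png

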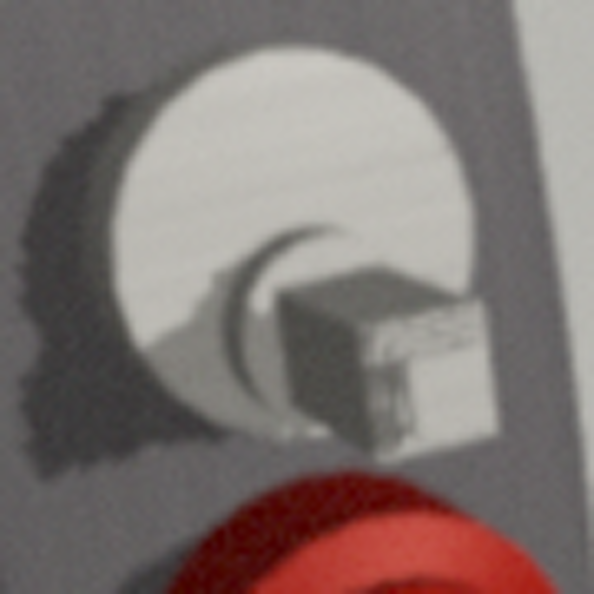

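```bash
python3 -m pendant '[[0.3,-0.5,5.3,5,17,0,1],[0,0,5.3,5,17,0,1],[0,0,3,5,10,0,1],[0,0,0,0,0,0,1],[0,0,0,0,0,0,1],[0,0,0,0,0,0,1]]'
python3 - <<'E'
from station import bot
from h import *
for i in range(3): f,st=shot(bot,"w8")
E
```

```text
clock: 7.47
ee_pos: [0.5089, -0.0372, 0.1673]
tool_rot: [-90.0, 0.0, 70.7]
wrist_force: [-0.9, -0.7, -2.4]
grip_width: 0.457
pose [ 0.5089 -0.0372  0.1673] [-9.005e+01  5.000e-02  7.067e+01] drift mm [-0.07 -0.14 -0.01] t 7.4667 F [-0.9 -0.7 -2.4] T [-0.06 -0.04  0.07] g 0.457
pose [ 0.5088 -0.0373  0.1673] [-9.005e+01  5.000e-02  7.065e+01] drift mm [ 0.01 -0.01  0.03] t 7.5167 F [ 0.2 -0.2 -2.4] T [ 0.05 -0.07  0.02] g 0.462
pose [ 0.5089 -0.0373  0.1673] [-9.005e+01  5.000e-02  7.067e+01] drift mm [0.01 0.06 0.03] t 7.5667 F [-0.1 -0.9 -3.8] T [-0.03 -0.   -0.01] g 0.455
```

View pics/w8.png

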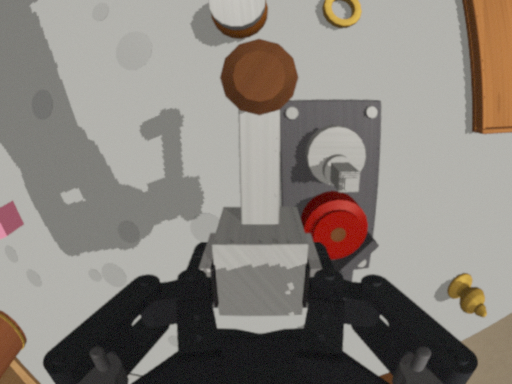

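```bash
python3 - <<'E'
from h import *
f,st=load("w8")
im=f["image"]
cv2.imwrite("pics/w8d.png",cv2.resize(im[120:200,300:380],None,fx=7.4,fy=7.4,interpolation=cv2.INTER_CUBIC))
E
```

```text
(no output)
```

View pics/w8d.png

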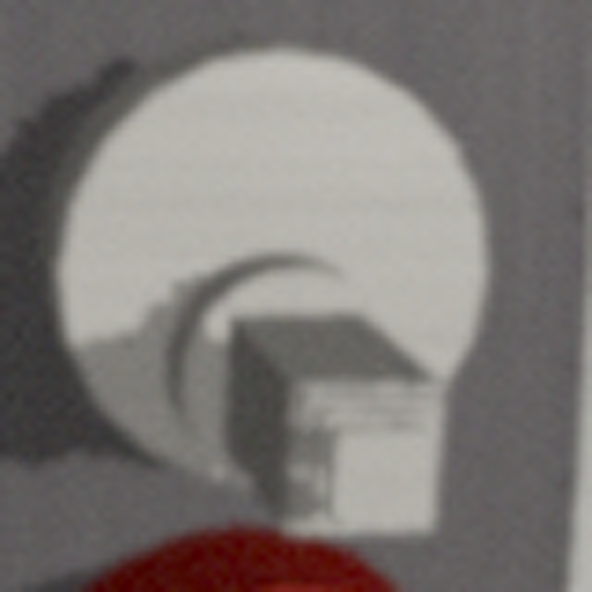

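```bash
python3 - <<'E'
from h import *
quad("w8",[(300+u/7.4-.4,120+v/7.4-.4) for u,v in [(333,430),(440,430),(437,530),(333,530)]],.080)
print("boss/knob in this view at TCP-rel")
from station import bot
f=bot.grab_frame("top")
for d in bot.spot_point(f,"shaft_top")[:2]: print(d["score"],d["position"])
f=bot.grab_frame("wrist")
for l in ["shaft_top","hub_mid"]:
  for d in bot.spot_point(f,l)[:2]: print(l,d["score"],d["position"])
E
```

```text
centre [0.5263 0.0376 0.08  ]
12.8 71.1
12.0 -15.0
12.6 -109.5
11.9 165.9
in tool frame mm [76.5 87.2  8.4]
boss/knob in this view at TCP-rel
0.51 [0.5251, 0.0355, 0.0811]
shaft_top 0.96 [0.5249, 0.0382, 0.0781]
shaft_top 0.27 [0.5283, 0.0353, -0.0009]
hub_mid 0.81 [0.5872, 0.0209, 0.0321]
```

```bash
python3 -m pendant '[[0,0,1.2,4,18,0,1],[0,0,1.2,4,18,-10,1],[0,0,0,4,18,-10,1],[0,0,0,3,14,-10,1],[0,0,0,0,0,0,1],[0,0,0,0,0,0,1],[0,0,0,0,0,0,1]]'
python3 - <<'E'
from station import bot
from h import *
for i in range(2): f,st=shot(bot,"w9")
E
```

```text
clock: 8.45
ee_pos: [0.5246, 0.0327, 0.137]
tool_rot: [-90.1, 0.0, 73.1]
wrist_force: [-0.3, -0.7, -2.8]
grip_width: 0.451
pose [0.5246 0.0327 0.137 ] [-9.015e+01  5.000e-02  7.313e+01] drift mm [ 0.14 -0.2   0.27] t 8.45 F [-0.3 -0.7 -2.8] T [ 0.03 -0.1   0.03] g 0.451
pose [0.5247 0.0325 0.1373] [-9.018e+01  4.000e-02  7.311e+01] drift mm [ 0.04 -0.15  0.13] t 8.5 F [-0.3  0.3 -4.3] T [-0.   -0.07  0.04] g 0.46
```

```bash
python3 -m pendant '[[0,0.1,0,0.9,5.4,-20,1],[0,0,0,0,0,-18,1],[0,0,0,0,0,0,1],[0,0,0,0,0,0,1],[0,0,0,0,0,0,1]]'
python3 - <<'E'
from station import bot
from h import *
for i in range(2): f,st=shot(bot,"w10")
f=bot.grab_frame("scene"); cv2.imwrite("pics/s10.png",cv2.resize(f["image"][130:250,210:350],None,fx=5,fy=5,interpolation=cv2.INTER_CUBIC))
E
```

```text
clock: 8.97
ee_pos: [0.5271, 0.0351, 0.1021]
tool_rot: [-90.4, -0.0, 72.9]
wrist_force: [-0.2, 0.1, -4.1]
grip_width: 0.461
pose [0.5271 0.0351 0.1021] [-9.040e+01 -1.000e-02  7.287e+01] drift mm [ 0.28 -0.    0.4 ] t 8.9667 F [-0.2  0.1 -4.1] T [-0.05 -0.08  0.04] g 0.461
pose [0.5274 0.0351 0.1025] [-9.045e+01 -2.000e-02  7.288e+01] drift mm [ 0.05  0.12 -0.  ] t 9.0167 F [-0.2 -0.2 -3.7] T [-0.01 -0.1   0.01] g 0.455
```

View pics/s10.png

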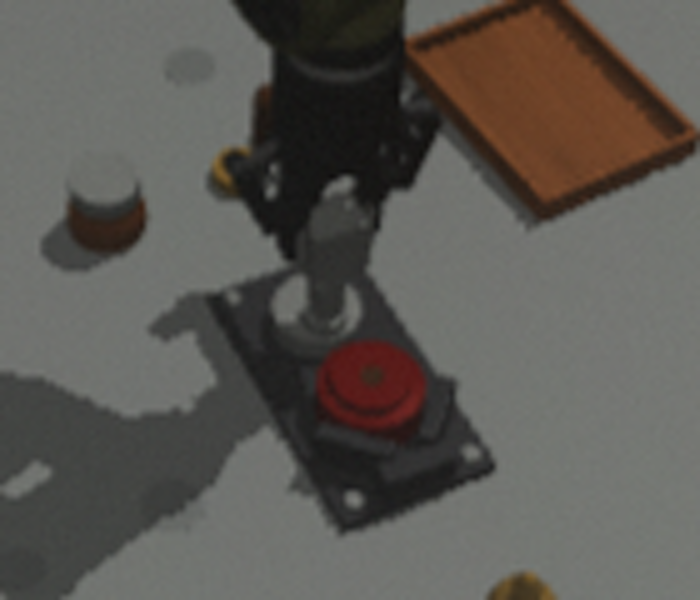

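View pics/w10.png

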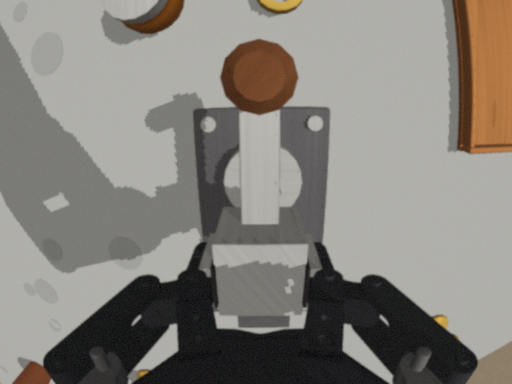

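```bash
python3 -m pendant '[[0.1,0.4,0.2,-1.8,2.8,-4,1],[0,0,0,0,0,0,1],[0,0,0,0,0,0,1],[0,0,0,0,0,0,1]]'
python3 - <<'E'
from station import bot
from h import *
for i in range(2): f,st=shot(bot,"w11")
E
```

```text
clock: 9.45
ee_pos: [0.5259, 0.0383, 0.0996]
tool_rot: [-90.1, -0.0, 73.1]
wrist_force: [0.6, 0.3, -4.3]
grip_width: 0.455
pose [0.5259 0.0383 0.0996] [-9.013e+01 -5.000e-02  7.311e+01] drift mm [ 0.05 -0.03  0.04] t 9.45 F [ 0.6  0.3 -4.3] T [ 0.01 -0.03 -0.04] g 0.455
pose [0.526  0.0383 0.0997] [-9.014e+01 -5.000e-02  7.311e+01] drift mm [-0.02 -0.03 -0.03] t 9.5 F [ 0.3 -0.4 -4.4] T [-0.01 -0.04  0.02] g 0.461
```

Aligned, so I'm descending in small steps and watching the force.

```bash
python3 -m pendant '[[0,0,0,0,0,-7,1],[0,0,0,0,0,-6,1],[0,0,0,0,0,-3,1],[0,0,0,0,0,0,1]]'
python3 - <<'E'
from station import bot
from h import *
for i in range(2): f,st=shot(bot,"w12")
E
```

```text
clock: 9.88
ee_pos: [0.5259, 0.0383, 0.0818]
tool_rot: [-90.1, -0.0, 73.1]
wrist_force: [-0.1, -0.4, -3.5]
grip_width: 0.456
pose [0.5259 0.0383 0.0818] [-9.014e+01 -5.000e-02  7.311e+01] drift mm [ 0.04 -0.    0.23] t 9.8833 F [-0.1 -0.4 -3.5] T [-0.11 -0.19  0.01] g 0.456
pose [0.526  0.0383 0.0821] [-9.015e+01 -5.000e-02  7.311e+01] drift mm [0.2  0.01 0.43] t 9.9333 F [ 0.3  0.2 -5.3] T [ 0.04 -0.09  0.01] g 0.46
```

```bash
python3 -m pendant '[[0,0,0,0,0,-5,1],[0,0,0,0,0,-5,1],[0,0,0,0,0,-3,1],[0,0,0,0,0,0,1]]'
python3 - <<'E'
from station import bot
from h import *
for i in range(2): f,st=shot(bot,"w13")
E
```

```text
clock: 10.32
ee_pos: [0.5268, 0.0378, 0.069]
tool_rot: [-90.3, -0.1, 73.1]
wrist_force: [1.0, -0.6, -4.0]
grip_width: 0.457
pose [0.5268 0.0378 0.069 ] [-9.03e+01 -5.00e-02  7.31e+01] drift mm [-0.01  0.04  0.15] t 10.3167 F [ 1.  -0.6 -4. ] T [-0.04 -0.19 -0.04] g 0.457
pose [0.5268 0.0378 0.0692] [-9.029e+01 -5.000e-02  7.310e+01] drift mm [0.04 0.01 0.24] t 10.3667 F [ 1.  -0.2 -4.3] T [-0.1  -0.21  0.06] g 0.454
```

```bash
python3 -m pendant '[[0,0.2,0,0,0,-4,1],[0,0,0,0,0,-4,1],[0,0,0,0,0,-1,1],[0,0,0,0,0,0,1]]'
python3 - <<'E'
from station import bot
from h import *
for i in range(2): f,st=shot(bot,"w14")
E
```

```text
clock: 10.75
ee_pos: [0.5271, 0.0378, 0.0608]
tool_rot: [-90.1, 0.0, 73.1]
wrist_force: [-3.0, -1.8, 2.4]
grip_width: 0.458
pose [0.5271 0.0378 0.0608] [-9.013e+01  1.000e-02  7.311e+01] drift mm [-0.02 -0.03 -0.01] t 10.75 F [-3.  -1.8  2.4] T [-0.21  0.41 -0.03] g 0.458
pose [0.5271 0.0377 0.0608] [-9.013e+01  1.000e-02  7.310e+01] drift mm [0.   0.03 0.01] t 10.8 F [-2.2 -1.8  2.7] T [-0.22  0.47 -0.03] g 0.456
```

```bash
python3 -m pendant '[[0,0,-4,0,0,0,1],[0,0,-6,0,0,0,1],[0,0,-6,0,0,0,1],[0,0,-6,0,0,0,1],[0,0,-4,0,0,0,1],[0,0,0,0,0,0,1]]' 120
python3 - <<'E'
from station import bot
from h import *
for i in range(2): f,st=shot(bot,"w15")
E
```

```text
clock: 11.35
ee_pos: [0.5271, 0.0367, 0.0609]
tool_rot: [-90.2, 0.1, 46.0]
wrist_force: [-1.6, -0.8, 0.2]
grip_width: 0.45
pose [0.5271 0.0367 0.0609] [-90.22   0.13  46.04] drift mm [-0.01  0.   -0.01] t 11.35 F [-1.6 -0.8  0.2] T [-0.23  0.23  0.05] g 0.45
pose [0.5271 0.0367 0.0609] [-90.21   0.12  46.26] drift mm [-0.    0.01 -0.01] t 11.4 F [-1.2 -1.1  1. ] T [-0.22  0.32  0.05] g 0.453
```

View pics/w15.png

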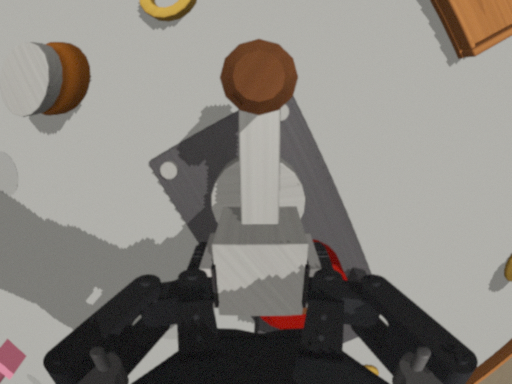

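```bash
python3 -m pendant '[[0,0,-4,0,0,0,1],[0,0,-6,0,0,0,1],[0,0,-6,0,0,0,1],[0,0,-6,0,0,0,1],[0,0,-4,0,0,0,1],[0,0,-3,0,0,0,1]]'
cat > s.py <<'E'
from station import bot
import numpy as np
s=bot.state(); print("q6",s["q"][5].round(1),"yaw",s["tool_rot"].round(2),"T",s["torque"].round(2),"F",s["wrist_force"].round(1),"vel6",s["qvel"][5].round(1),"jt6",np.round(s["joint_torque"][5],2), "pos",s["ee_pos"].round(4))
E
python3 s.py
```

```text
clock: 11.95
ee_pos: [0.5267, 0.0364, 0.061]
tool_rot: [-90.2, 0.2, 17.3]
wrist_force: [-2.3, -1.4, 0.7]
grip_width: 0.45
q6 -17.0 yaw [-90.24   0.2   17.29] T [-0.26  0.33  0.29] F [-2.3 -1.4  0.7] vel6 35.6 jt6 -0.56 pos [0.5267 0.0364 0.061 ]
```

```bash
python3 -m pendant '[[0,0,-3,0,0,0,1],[0,0,-3,0,0,0,1],[0,0,-3,0,0,0,1],[0,0,-3,0,0,0,1]]'; python3 s.py;  python3 -m pendant '[[0,0,-2,0,0,0,1],[0,0,-2,0,0,0,1]]'; python3 s.py; python3 -m pendant '[[0,0,-2,0,0,0,1],[0,0,-2,0,0,0,1]]'; python3 s.py
```

```text
clock: 12.28
ee_pos: [0.5265, 0.0363, 0.0609]
tool_rot: [-90.3, 0.2, 5.4]
wrist_force: [-3.1, -2.4, 0.8]
grip_width: 0.45
q6 -5.1 yaw [-90.26   0.23   5.41] T [-0.23  0.36  0.27] F [-3.1 -2.4  0.8] vel6 35.1 jt6 -1.01 pos [0.5265 0.0363 0.0609]
clock: 12.45
ee_pos: [0.5265, 0.0363, 0.061]
tool_rot: [-90.3, 0.2, 1.5]
wrist_force: [-2.3, -1.9, 1.0]
grip_width: 0.45
q6 -1.2 yaw [-90.27   0.23   1.52] T [-0.21  0.26  0.31] F [-2.3 -1.9  1. ] vel6 23.3 jt6 -0.51 pos [0.5265 0.0363 0.061 ]
clock: 12.62
ee_pos: [0.5264, 0.0363, 0.0609]
tool_rot: [-90.3, 0.2, -2.3]
wrist_force: [-2.6, -1.9, 0.8]
grip_width: 0.451
q6 2.6 yaw [-90.28   0.25  -2.31] T [-0.25  0.22  0.3 ] F [-2.6 -1.9  0.8] vel6 22.8 jt6 -0.56 pos [0.5264 0.0363 0.0609]
```

```bash
python3 -m pendant '[[0,0,-2,0,0,0,1],[0,0,-2,0,0,0,1]]' >/dev/null; python3 s.py;  python3 -m pendant '[[0,0,-2,0,0,0,1],[0,0,-1.5,0,0,0,1]]'>/dev/null; python3 s.py
```

```text
q6 6.4 yaw [-90.28   0.25  -6.13] T [-0.23  0.27  0.31] F [-2.6 -1.5 -1. ] vel6 22.6 jt6 -0.56 pos [0.5263 0.0363 0.0609]
q6 9.7 yaw [-90.29   0.25  -9.48] T [-0.22  0.26  0.23] F [-2.9 -2.6  0.5] vel6 16.7 jt6 -0.13 pos [0.5263 0.0363 0.0609]
```

```bash
python3 -m pendant '[[0,0,-2,0,0,0,1],[0,0,-1.5,0,0,0,1]]'>/dev/null; python3 s.py
```

```text
q6 13.2 yaw [-90.3    0.25 -12.92] T [-0.22  0.26  0.24] F [-2.2 -1.9  1. ] vel6 16.8 jt6 -0.19 pos [0.5262 0.0363 0.061 ]
```

```bash
python3 -m pendant '[[0,0,-2,0,0,0,1],[0,0,-1.5,0,0,0,1]]'>/dev/null; python3 s.py
```

```text
q6 16.7 yaw [-90.3    0.26 -16.44] T [-0.22  0.28  0.26] F [-3.5 -2.5  0.9] vel6 16.9 jt6 -0.23 pos [0.5262 0.0363 0.0609]
```

```bash
python3 -m pendant '[[0,0,-2,0,0,0,1],[0,0,-1.5,0,0,0,1]]'>/dev/null; python3 s.py
```

```text
q6 20.2 yaw [-90.31   0.26 -19.96] T [-0.29  0.34  0.26] F [-2.3 -0.9  0.7] vel6 17.0 jt6 -0.22 pos [0.5261 0.0363 0.061 ]
```

```bash
python3 -m pendant '[[0,0,-2,0,0,0,1],[0,0,-1.5,0,0,0,1]]'>/dev/null; python3 s.py
```

```text
q6 23.7 yaw [-90.32   0.27 -23.49] T [-0.22  0.31  0.27] F [-2.2 -2.2  1.5] vel6 16.9 jt6 -0.22 pos [0.526  0.0364 0.0609]
```

```bash
python3 -m pendant '[[0,0,-2,0,0,0,1],[0,0,-1.5,0,0,0,1]]'>/dev/null; python3 s.py
```

```text
q6 27.2 yaw [-90.32   0.28 -27.01] T [-0.25  0.33  0.26] F [-2.4 -2.   0.6] vel6 17.0 jt6 -0.22 pos [0.526  0.0364 0.0609]
```

```bash
python3 -m pendant '[[0,0,-2,0,0,0,1],[0,0,-1.5,0,0,0,1]]'>/dev/null; python3 s.py
```

```text
q6 30.7 yaw [-90.33   0.28 -30.53] T [-0.29  0.34  0.31] F [-2.6 -1.2  1.6] vel6 16.9 jt6 -0.2 pos [0.5259 0.0364 0.061 ]
```

```bash
python3 -m pendant '[[0,0,-2,0,0,0,1],[0,0,-1.5,0,0,0,1]]'>/dev/null; python3 s.py
```

```text
q6 34.2 yaw [-90.33   0.28 -34.05] T [-0.27  0.26  0.31] F [-1.8 -1.4 -0. ] vel6 17.0 jt6 -0.19 pos [0.5259 0.0364 0.0609]
```

```bash
python3 - <<'E'
from station import bot
from h import *
shot(bot,"w16")
E
```

```text
pose [0.5259 0.0364 0.0609] [-90.33   0.28 -34.05] drift mm [-0.03  0.01 -0.01] t 14.1167 F [-1.8 -1.4 -0. ] T [-0.27  0.26  0.31] g 0.454
```

View pics/w16.png

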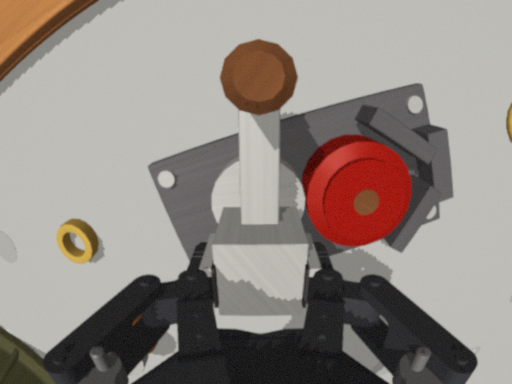

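The crank is turning the cam, which has reached the hub. The hub is still a few pixels short of the V-fence, so I'll keep turning.

```bash
python3 -m pendant '[[0,0,-2,0,0,0,1],[0,0,-1.5,0,0,0,1]]'>/dev/null; python3 s.py
```

```text
q6 37.7 yaw [-90.34   0.29 -37.56] T [-0.23  0.36  0.28] F [-1.6 -2.   0.8] vel6 16.1 jt6 -0.18 pos [0.5258 0.0365 0.0609]
```

```bash
python3 -m pendant '[[0,0,-1.5,0,0,0,1],[0,0,-1.5,0,0,0,1]]'>/dev/null; python3 s.py
```

```text
q6 40.6 yaw [-90.34   0.29 -40.57] T [-0.24  0.3   0.31] F [-3.2 -1.6  0.5] vel6 17.7 jt6 -0.37 pos [0.5258 0.0365 0.0609]
```

```bash
python3 -m pendant '[[0,0,-1.5,0,0,0,1],[0,0,-1.5,0,0,0,1]]'>/dev/null; python3 s.py
```

```text
q6 43.6 yaw [-90.35   0.29 -43.6 ] T [-0.18  0.32  0.33] F [-2.4 -1.9  1.5] vel6 18.0 jt6 -0.36 pos [0.5257 0.0365 0.0609]
```

```bash
python3 -m pendant '[[0,0,-1.5,0,0,0,1],[0,0,-1.5,0,0,0,1]]'>/dev/null; python3 s.py
```

```text
q6 46.7 yaw [-90.35   0.29 -46.62] T [-0.28  0.25  0.31] F [-2.5 -0.9  0.7] vel6 17.8 jt6 -0.36 pos [0.5257 0.0366 0.0609]
```

```bash
python3 -m pendant '[[0,0,-1.5,0,0,0,1],[0,0,-1.5,0,0,0,1]]'>/dev/null; python3 s.py
```

```text
q6 49.6 yaw [-90.36   0.29 -49.63] T [-0.18  0.28  0.69] F [-2.6 -1.1  0.3] vel6 17.7 jt6 0.03 pos [0.5257 0.0366 0.0609]
```

```bash
python3 -m pendant '[[0,0,-1.5,0,0,0,1],[0,0,-1.5,0,0,0,1]]'>/dev/null; python3 s.py
```

```text
q6 52.6 yaw [-90.39   0.27 -52.52] T [-0.28  0.38  1.47] F [-2.7 -0.1  2. ] vel6 17.1 jt6 0.81 pos [0.5256 0.0367 0.0609]
```

```bash
python3 -m pendant '[[0,0,1.8,0,0,0,1]]'>/dev/null; python3 s.py
```

```text
q6 50.8 yaw [-90.39   0.24 -50.73] T [-0.46  0.11  0.34] F [-1.1 -3.1  0.3] vel6 -26.2 jt6 2.37 pos [0.5256 0.0367 0.061 ]
```

```bash
python3 -m pendant '[[0,0,-0.2,0,0,0,1]]'>/dev/null; python3 s.py;python3 -m pendant '[[0,0,0,0,0,0,1],[0,0,0,0,0,0,1],[0,0,0,0,0,0,1],[0,0,0,0,0,0,1]]'>/dev/null; python3 s.py
```

```text
q6 50.9 yaw [-90.4    0.24 -50.78] T [-0.23  0.34  0.64] F [-2. -1.  1.] vel6 6.0 jt6 -0.02 pos [0.5256 0.0366 0.0609]
q6 50.9 yaw [-90.41   0.23 -50.79] T [-0.23  0.31  0.58] F [-1.8 -0.5  1.2] vel6 0.2 jt6 0.57 pos [0.5256 0.0367 0.0609]
```

```bash
python3 -m pendant '[[0,0,0,0,0,0,-0.2],[0,0,0,0,0,0,-0.2],[0,0,0,0,0,0,-0.2],[0,0,0,0,0,0,-0.2],[0,0,0,0,0,0,-0.2]]'; python3 s.py; python3 - <<'E'
from station import bot
from h import *
shot(bot,"w17")
E
```

```text
clock: 16.08
ee_pos: [0.5264, 0.0371, 0.0612]
tool_rot: [-90.3, 0.2, -51.0]
wrist_force: [-0.1, -0.3, -0.4]
grip_width: 0.599
q6 51.0 yaw [-90.26   0.22 -50.95] T [-0.02 -0.01 -0.  ] F [-0.1 -0.3 -0.4] vel6 0.1 jt6 0.0 pos [0.5264 0.0371 0.0612]
pose [0.5264 0.0371 0.0612] [-90.26   0.22 -50.95] drift mm [-0.  0. -0.] t 16.0833 F [-0.1 -0.3 -0.4] T [-0.02 -0.01 -0.  ] g 0.599
```

View pics/w17.png

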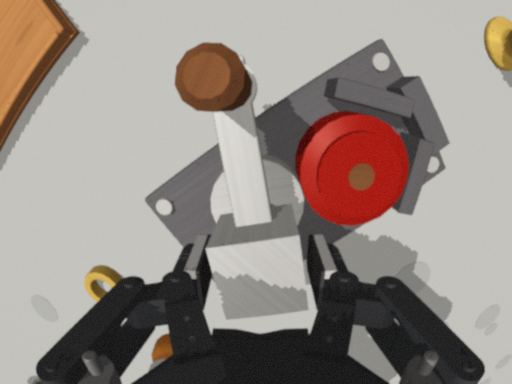

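```bash
python3 - <<'E'
from h import *
quad("w17",[(208.5,247.5),(297.5,236.5)],.096)   # front top edge -> boss top at 0.054+0.042
k=quad("w17",[(210,76)],.123)
d=k[0]-np.array([.5265,.037,.123]); print(np.hypot(*d[:2]),np.degrees(np.arctan2(d[1],d[0])))
E
```

```text
centre [0.5412 0.0532 0.096 ]
37.2 -42.5
37.2 137.5
in tool frame mm [ -3.3 -34.9  21.5]
centre [0.5847 0.1013 0.123 ]
0.0 0.0
in tool frame mm [-13.4 -62.2  85.5]
0.08676053946931424 47.875650908208165
```

```bash
python3 -m pendant '[[0,0,4.3,0,0,0,-0.2],[0,0,4.3,0,0,0,-0.2],[0,0,0,0,0,0,-0.2],[0,0,0,0,0,0,-0.2],[0,0,0,0,0,0,1],[0,0,0,0,0,0,1],[0,0,0,0,0,0,1],[0,0,0,0,0,0,1]]' 80; python3 s.py; python3 - <<'E'
from station import bot
from h import *
shot(bot,"w18")
E
```

```text
clock: 16.8
ee_pos: [0.5267, 0.0372, 0.0617]
tool_rot: [-90.2, 0.2, -42.5]
wrist_force: [-0.7, 0.3, 0.2]
grip_width: 0.46
q6 42.6 yaw [-90.22   0.2  -42.53] T [-0.03  0.08  0.02] F [-0.7  0.3  0.2] vel6 0.6 jt6 0.01 pos [0.5267 0.0372 0.0617]
pose [0.5267 0.0372 0.0617] [-90.22   0.2  -42.53] drift mm [ 0.03 -0.01  0.02] t 16.8 F [-0.7  0.3  0.2] T [-0.03  0.08  0.02] g 0.46
```

View pics/w18.png

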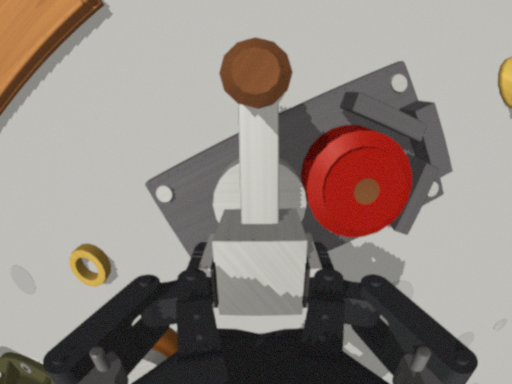

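Regripped with no torque. Now I'm turning gently clockwise to feel where the slack ends and how firm the clamp is.

```bash
python3 -m pendant '[[0,0,-1,0,0,0,1],[0,0,-1,0,0,0,1]]'>/dev/null; python3 s.py
```

```text
q6 44.8 yaw [-90.21   0.21 -44.67] T [0.32 0.08 0.03] F [-0.1  1.6  0.6] vel6 12.5 jt6 -0.54 pos [0.5267 0.0374 0.0617]
```

```bash
python3 -m pendant '[[0,0,-1,0,0,0,1]]'>/dev/null; python3 s.py
```

```text
q6 45.9 yaw [-90.2    0.22 -45.79] T [0.24 0.14 0.11] F [-1.2  1.6  0.8] vel6 13.3 jt6 -0.43 pos [0.5266 0.0375 0.0617]
```

```bash
python3 -m pendant '[[0,0,-1,0,0,0,1]]'>/dev/null; python3 s.py
```

```text
q6 47.0 yaw [-90.2    0.23 -46.91] T [0.31 0.34 0.21] F [-1.7  1.   2.9] vel6 13.2 jt6 -0.26 pos [0.5266 0.0376 0.0617]
```

```bash
python3 -m pendant '[[0,0,-0.8,0,0,0,1]]'>/dev/null; python3 s.py
```

```text
q6 47.9 yaw [-90.21   0.24 -47.81] T [0.44 0.27 0.39] F [-1.3  1.7  2. ] vel6 10.4 jt6 0.04 pos [0.5265 0.0376 0.0617]
```

```bash
python3 -m pendant '[[0,0,-0.8,0,0,0,1]]'>/dev/null; python3 s.py
```

```text
q6 48.8 yaw [-90.22   0.24 -48.68] T [0.38 0.16 0.54] F [-1.   0.8  0.8] vel6 10.6 jt6 0.19 pos [0.5265 0.0377 0.0617]
```

```bash
python3 -m pendant '[[0,0,-0.7,0,0,0,1]]'>/dev/null; python3 s.py
```

```text
q6 49.5 yaw [-90.22   0.23 -49.45] T [0.39 0.08 0.69] F [-1.1  1.4  1.6] vel6 9.0 jt6 0.41 pos [0.5265 0.0377 0.0617]
```

```bash
python3 -m pendant '[[0,0,-0.6,0,0,0,1]]'>/dev/null; python3 s.py
```

```text
q6 50.2 yaw [-90.23   0.23 -50.09] T [0.42 0.19 0.84] F [-1.8  0.6  1.6] vel6 7.6 jt6 0.59 pos [0.5264 0.0377 0.0617]
```

```bash
python3 -m pendant '[[0,0,-0.5,0,0,0,1]]'>/dev/null; python3 s.py; python3 -m pendant '[[0,0,0,0,0,0,1],[0,0,0,0,0,0,1],[0,0,0,0,0,0,1]]'>/dev/null; python3 s.py
```

```text
q6 50.7 yaw [-90.23   0.21 -50.62] T [0.45 0.15 0.88] F [-2.   0.4  1.1] vel6 6.4 jt6 0.76 pos [0.5265 0.0377 0.0617]
q6 50.7 yaw [-90.24   0.2  -50.6 ] T [0.42 0.14 0.84] F [-0.9  1.   2. ] vel6 -0.1 jt6 0.87 pos [0.5265 0.0377 0.0617]
```

```bash
python3 -m pendant '[[0,0,0.7,0,0,0,1],[0,0,0,0,0,0,1]]'>/dev/null; python3 s.py; python3 -m pendant '[[0,0,0.7,0,0,0,1],[0,0,0,0,0,0,1]]'>/dev/null; python3 s.py; python3 -m pendant '[[0,0,0.7,0,0,0,1],[0,0,0,0,0,0,1]]'>/dev/null; python3 s.py
```

```text
q6 50.0 yaw [-90.23   0.2  -49.86] T [0.32 0.16 0.48] F [-1.5  0.3  1.5] vel6 1.0 jt6 0.26 pos [0.5265 0.0377 0.0617]
q6 49.2 yaw [-90.22   0.22 -49.12] T [0.36 0.19 0.24] F [-2.1  0.3  2. ] vel6 1.1 jt6 0.05 pos [0.5265 0.0377 0.0617]
q6 48.5 yaw [-90.21   0.23 -48.39] T [0.28 0.19 0.15] F [-2.1  0.3  1.1] vel6 1.3 jt6 -0.07 pos [0.5265 0.0377 0.0617]
```

```bash
python3 -m pendant '[[0,0,0.8,0,0,0,1],[0,0,0,0,0,0,1]]'>/dev/null; python3 s.py; python3 -m pendant '[[0,0,0.9,0,0,0,1],[0,0,0,0,0,0,1]]'>/dev/null; python3 s.py; python3 -m pendant '[[0,0,0.9,0,0,0,1],[0,0,0,0,0,0,1]]'>/dev/null; python3 s.py
```

```text
q6 47.6 yaw [-90.2    0.23 -47.54] T [0.23 0.15 0.01] F [-2.2  1.   1.5] vel6 1.3 jt6 -0.19 pos [0.5266 0.0376 0.0617]
q6 46.6 yaw [-90.2    0.22 -46.56] T [0.22 0.16 0.  ] F [-0.8  1.   1.7] vel6 1.5 jt6 -0.22 pos [0.5266 0.0376 0.0617]
q6 45.6 yaw [-90.2    0.21 -45.57] T [0.13 0.16 0.01] F [-1.3  1.4  1.5] vel6 1.4 jt6 -0.24 pos [0.5267 0.0375 0.0617]
```

```bash
python3 -m pendant '[[0,0,1.2,0,0,0,1],[0,0,1,0,0,0,1],[0,0,0,0,0,0,1]]'>/dev/null; python3 s.py; python3 -m pendant '[[0,0,0,0,0,6,1],[0,0,0,0,0,10,1],[0,0,0,0,0,10,1]]'; python3 s.py
```

```text
q6 43.2 yaw [-90.19   0.2  -43.13] T [ 0.16  0.14 -0.03] F [-1.   1.2  1.1] vel6 0.5 jt6 -0.32 pos [0.5268 0.0374 0.0617]
clock: 19.35
ee_pos: [0.5256, 0.0379, 0.0865]
tool_rot: [-90.3, 0.4, -43.1]
wrist_force: [1.1, -0.1, -3.3]
grip_width: 0.461
q6 43.2 yaw [-90.32   0.41 -43.12] T [-0.04 -0.01 -0.04] F [ 1.1 -0.1 -3.3] vel6 -0.0 jt6 -0.02 pos [0.5256 0.0379 0.0865]
```

```bash
python3 -m pendant '[[0,0,0,0,0,25,1],[0,0,0,0,0,35,1],[0,0,4,0,10,15,1],[0,0,7,0,18,0,1],[0,0,7,0,18,0,1],[0,0,7,0,18,0,1],[0,0,7,0,18,0,1],[0,0,7,0,18,0,1],[0,0,7,0,10,0,1],[0,0,7,0,0,0,1],[0,0,7,0,0,0,1],[0,0,7,0,0,0,1]]'; python3 -m pendant '[[0,0,7,0,8,0,1],[0,0,7,0,8,0,1],[0,0,7,0,8,0,1],[0,0,7,0,8,0,1],[0,0,7,0,8,0,1],[0,0,7,0,8,0,1],[0,0,3,0,0,0,1],[0,0,0,0,0,0,1],[0,0,0,0,0,0,1],[0,0,0,0,0,0,1]]'
python3 - <<'E'
from station import bot
from h import *
for i in range(3): shot(bot,"w19")
f=bot.grab_frame("scene"); cv2.imwrite("pics/s19.png",cv2.resize(f["image"][110:260,220:370],None,fx=4,fy=4,interpolation=cv2.INTER_CUBIC))
E
```

```text
clock: 20.35
ee_pos: [0.5223, 0.1514, 0.1747]
tool_rot: [-90.5, 0.3, 25.3]
wrist_force: [-0.3, 0.0, -4.0]
grip_width: 0.457
clock: 21.18
ee_pos: [0.5199, 0.1998, 0.1796]
tool_rot: [-90.5, 0.6, 71.6]
wrist_force: [-0.3, -0.5, -3.7]
grip_width: 0.457
pose [0.5199 0.1998 0.1796] [-90.51   0.57  71.62] drift mm [ 0.03 -0.03  0.01] t 21.1833 F [-0.3 -0.5 -3.7] T [ 0.04 -0.05  0.03] g 0.457
pose [0.5199 0.1997 0.1796] [-90.52   0.57  71.61] drift mm [ 0.04 -0.02 -0.11] t 21.2333 F [-0.4 -0.4 -4. ] T [-0.01 -0.03  0.02] g 0.46
pose [0.52   0.1997 0.1795] [-90.52   0.57  71.63] drift mm [ 0.    0.04 -0.11] t 21.2833 F [-0.6  0.2 -2.9] T [-0.02 -0.02  0.01] g 0.456
```

View pics/w19.png

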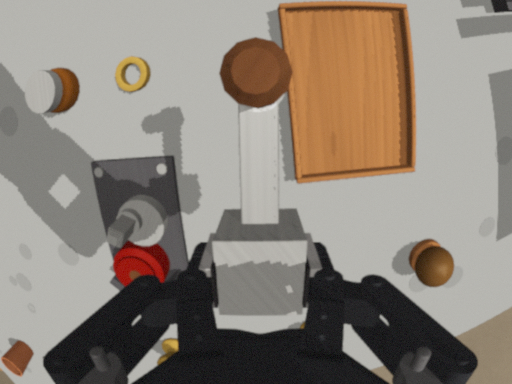

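View pics/s19.png

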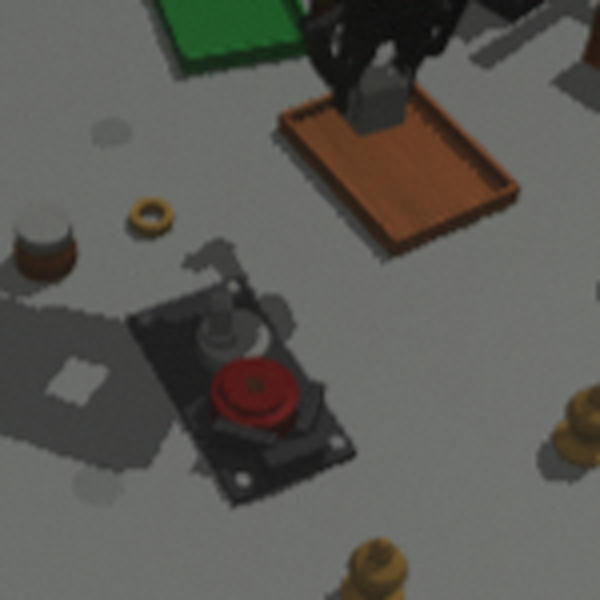

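```bash
python3 - <<'E'
from h import *
quad("w19",[(279,5),(407,4),(415,170),(297,182)],.022)
from station import bot
f=bot.grab_frame("wrist"); 
for d in bot.spot_point(f,"tray")[:1]: print(d)
E
```

```text
centre [0.4676 0.3182 0.022 ]
138.7 78.7
186.3 -12.1
138.3 -102.0
184.5 168.0
in tool frame mm [ 97.5 155.8  88.4]
{'position': [0.4694, 0.3189, -0.0031], 'score': 0.97}
```

```bash
python3 -m pendant '[[0.7,0.3,2,-3,15,0,1],[0,0,2,-4,30,0,1],[0,0,2,-4,30,-10,1],[0,0,0.5,-3,25,-20,1],[0,0,0,0,5,-20,1],[0,0,0,0,0,0,1],[0,0,0,0,0,0,1],[0,0,0,0,0,0,1]]'
python3 - <<'E'
from station import bot
from h import *
for i in range(3): shot(bot,"w20")
E
```

```text
clock: 22.15
ee_pos: [0.5043, 0.312, 0.1293]
tool_rot: [-90.0, -0.2, 78.7]
wrist_force: [-0.2, 0.4, -3.9]
grip_width: 0.457
pose [0.5043 0.312  0.1293] [-89.97  -0.24  78.72] drift mm [ 0.33 -0.07  0.52] t 22.15 F [-0.2  0.4 -3.9] T [-0.04 -0.02  0.01] g 0.457
pose [0.5046 0.3119 0.1298] [-90.02  -0.28  78.7 ] drift mm [ 0.24 -0.16  0.27] t 22.2 F [-1.   0.1 -4.2] T [ 0.03 -0.08  0.02] g 0.453
pose [0.5048 0.3118 0.1301] [-90.05  -0.3   78.67] drift mm [ 0.08 -0.06  0.05] t 22.25 F [-0.6 -0.3 -4.5] T [-0.   -0.05 -0.01] g 0.456
```

View pics/w20.png

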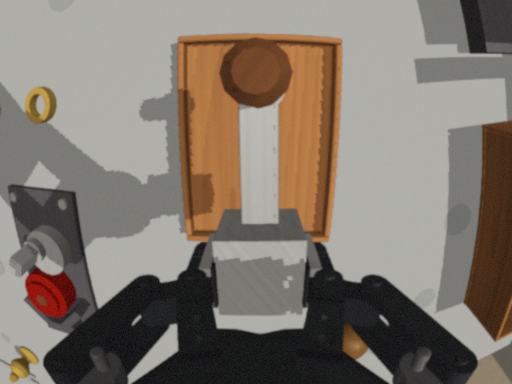

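```bash
python3 - <<'E'
from h import *
quad("w20",[(179,38),(341,40),(328,241),(188,240)],.022)
E
```

```text
centre [0.4682 0.3186 0.022 ]
135.9 78.0
185.6 -11.9
136.2 -101.9
185.8 168.0
in tool frame mm [ -1.1 108.   37.4]
```

```bash
python3 -m pendant '[[-0.3,0.1,-0.6,0,0,-20,1],[0,0,0,0,0,-25,1],[0,0,0,0,0,-25,1],[0,0,0,0,0,-15,1],[0,0,0,0,0,-5,1],[0,0,0,0,0,0,1],[0,0,0,0,0,0,1],[0,0,0,0,0,0,1]]'; python3 s.py
```

```text
clock: 22.97
ee_pos: [0.51, 0.3095, 0.0463]
tool_rot: [-90.6, -0.5, 77.7]
wrist_force: [0.4, 0.0, -4.3]
grip_width: 0.459
q6 -49.9 yaw [-90.64  -0.5   77.69] T [-0.   -0.03 -0.06] F [ 0.4  0.  -4.3] vel6 -0.0 jt6 -0.0 pos [0.51   0.3095 0.0463]
```

```bash
python3 -m pendant '[[-0.3,0.7,0.3,-4,1,-12,1],[0,0,0,0,0,-10,1],[0,0,0,0,0,0,1],[0,0,0,0,0,0,1],[0,0,0,0,0,0,1]]'; python3 s.py
```

```text
clock: 23.38
ee_pos: [0.5068, 0.3113, 0.025]
tool_rot: [-90.2, -0.2, 78.0]
wrist_force: [0.4, -0.3, -3.7]
grip_width: 0.455
q6 -50.0 yaw [-90.15  -0.18  78.02] T [ 0.04 -0.01 -0.02] F [ 0.4 -0.3 -3.7] vel6 0.1 jt6 -0.0 pos [0.5068 0.3113 0.025 ]
```

```bash
python3 -m pendant '[[-0.1,0.2,0,0,0,-6,1],[0,0,0,0,0,-3,1],[0,0,0,0,0,0,1],[0,0,0,0,0,0,1]]'; python3 s.py;  python3 -m pendant '[[0,0,0,0,0,-2,1],[0,0,0,0,0,0,1],[0,0,0,0,0,0,1]]'; python3 s.py
```

```text
clock: 23.72
ee_pos: [0.507, 0.3115, 0.0154]
tool_rot: [-90.0, -0.1, 78.0]
wrist_force: [0.1, 0.7, -3.2]
grip_width: 0.456
q6 -50.0 yaw [-8.999e+01 -5.000e-02  7.802e+01] T [-0.02 -0.04 -0.  ] F [ 0.1  0.7 -3.2] vel6 -0.1 jt6 -0.0 pos [0.507  0.3115 0.0154]
clock: 23.97
ee_pos: [0.5078, 0.3117, 0.0153]
tool_rot: [-90.1, -0.1, 78.0]
wrist_force: [0.1, 0.1, -3.7]
grip_width: 0.456
q6 -50.0 yaw [-90.08  -0.11  78.03] T [ 0.01 -0.1  -0.02] F [ 0.1  0.1 -3.7] vel6 0.0 jt6 -0.0 pos [0.5078 0.3117 0.0153]
```

```bash
python3 -m pendant '[[0,0,0,0,0,-2,1],[0,0,0,0,0,-2,1]]'; python3 s.py
```

```text
clock: 24.13
ee_pos: [0.5083, 0.3118, 0.0143]
tool_rot: [-90.1, -0.1, 78.0]
wrist_force: [-15.6, -10.4, 36.3]
grip_width: 0.464
q6 -50.1 yaw [-90.13  -0.13  78.05] T [-2.01  3.64  0.1 ] F [-15.6 -10.4  36.3] vel6 -0.1 jt6 0.14 pos [0.5083 0.3118 0.0143]
```

```bash
python3 -m pendant '[[0,0,0,0,0,0.5,1],[0,0,0,0,0,0,1]]'; python3 s.py; python3 -m pendant '[[0,0,0,0,0,0,0.3],[0,0,0,0,0,0,-0.25],[0,0,0,0,0,0,-0.25],[0,0,0,0,0,0,-0.25],[0,0,0,0,0,0,-0.25]]'; python3 - <<'E'
from station import bot
from h import *
shot(bot,"w21")
E
```

```text
clock: 24.3
ee_pos: [0.5085, 0.3119, 0.0159]
tool_rot: [-90.2, -0.2, 78.0]
wrist_force: [0.2, 0.1, -3.2]
grip_width: 0.457
q6 -50.1 yaw [-90.17  -0.17  78.05] T [-0.   -0.05  0.05] F [ 0.2  0.1 -3.2] vel6 -0.0 jt6 -0.0 pos [0.5085 0.3119 0.0159]
clock: 24.72
ee_pos: [0.509, 0.3122, 0.0157]
tool_rot: [-90.2, -0.2, 78.0]
wrist_force: [-0.5, 0.3, 0.6]
grip_width: 0.624
pose [0.509  0.3122 0.0157] [-90.23  -0.22  78.04] drift mm [-0.02 -0.01 -0.04] t 24.7167 F [-0.5  0.3  0.6] T [-0.04 -0.06  0.01] g 0.624
```

View pics/w21.png

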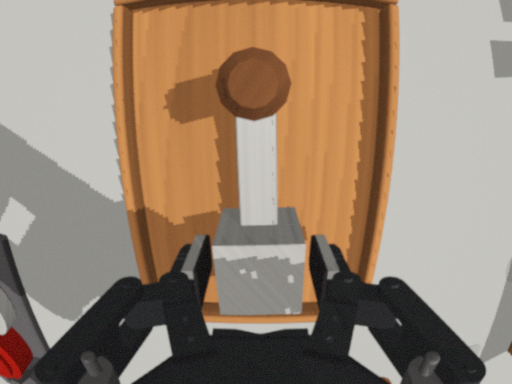

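```bash
python3 -m pendant '[[0,0,0,0,0,10,-0.25],[0,0,0,0,0,25,-0.25],[0,0,0,0,0,40,-0.25],[0,0,0,0,0,40,-0.25],[0,0,0,0,0,40,-0.25],[0,0,0,-20,-30,10,-0.25],[0,0,0,-30,-40,0,-0.25],[0,0,0,-30,-40,0,-0.25],[0,0,0,-20,-40,0,-0.25],[0,0,0,0,0,0,-0.25],[0,0,0,0,0,0,-0.25],[0,0,0,0,0,0,-0.25]]'
python3 - <<'E'
from station import bot
from h import *
for i in range(2): f,st=shot(bot,"w22")
g=bot.grab_frame("top"); cv2.imwrite("pics/t22.png",g["image"])
h=bot.grab_frame("scene"); cv2.imwrite("pics/s22.png",cv2.resize(h["image"][90:270,210:430],None,fx=3.3,fy=3.3,interpolation=cv2.INTER_CUBIC))
for n,x in (("w",f),("t",g),("s",h)):
  for l in ("crank_mouth","knob_mid","hub_mid"):
    for d in bot.spot_point(x,l)[:2]: print(n,l,round(d["score"],2),np.round(d["position"],4))
E
```

```text
clock: 25.77
ee_pos: [0.412, 0.1703, 0.195]
tool_rot: [-90.8, -0.5, 78.1]
wrist_force: [-0.7, -1.5, -0.1]
grip_width: 0.626
pose [0.412  0.1703 0.195 ] [-90.75  -0.49  78.11] drift mm [0.31 0.37 0.04] t 25.7667 F [-0.7 -1.5 -0.1] T [-0.01 -0.   -0.06] g 0.626
pose [0.4123 0.1706 0.1951] [-90.77  -0.5   78.13] drift mm [ 0.08  0.26 -0.39] t 25.8167 F [ 0.2 -0.   1.1] T [ 0.04 -0.01 -0.03] g 0.627
w crank_mouth 0.73 [0.5085 0.31   0.0021]
w knob_mid 0.66 [0.4277 0.3293 0.0564]
w hub_mid 0.36 [0.5107 0.3109 0.0249]
t crank_mouth 0.59 [ 4.499e-01 -4.183e-01  1.000e-04]
t crank_mouth 0.52 [0.5064 0.312  0.0054]
t knob_mid 0.53 [0.4248 0.3278 0.0502]
t knob_mid 0.43 [ 0.4421 -0.5014  0.0462]
t hub_mid 0.8 [0.5942 0.012  0.0256]
t hub_mid 0.44 [ 0.7648 -0.0318  0.0428]
s crank_mouth 0.92 [ 0.4451 -0.4153 -0.0021]
s crank_mouth 0.72 [0.5087 0.3092 0.0033]
s knob_mid 0.59 [ 0.4446 -0.5024  0.049 ]
s knob_mid 0.41 [0.4242 0.328  0.0528]
s hub_mid 0.67 [0.5905 0.0146 0.0241]
s hub_mid 0.41 [0.5099 0.3154 0.022 ]
```

View pics/s22.png

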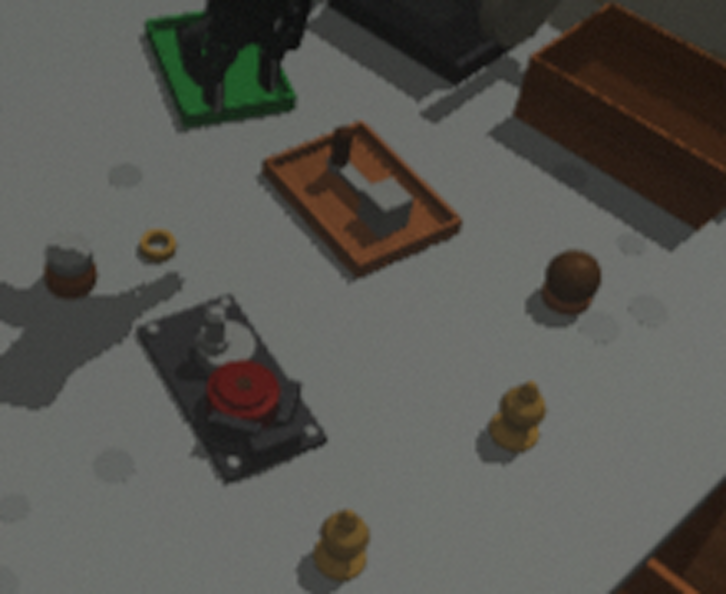

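View pics/w22.png

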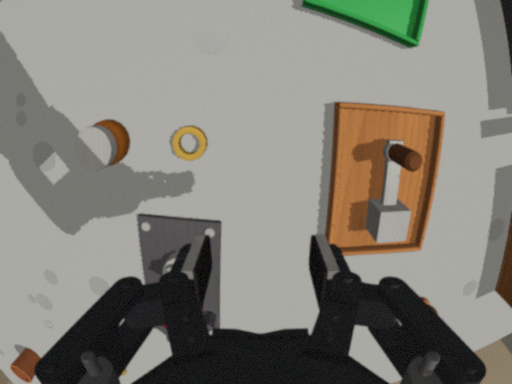

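View pics/t22.png

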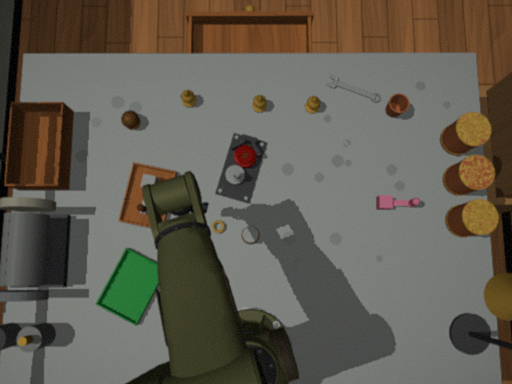

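```bash
python3 s.py; python3 - <<'E'
from station import bot
print(bot.state()["clock"], bot.close_job())
E
```

```text
q6 -60.4 yaw [-90.69  -0.45  78.14] T [-0.    0.06 -0.04] F [-0.2  0.2 -0.5] vel6 0.1 jt6 0.0 pos [0.4119 0.1704 0.1941]
the job is handed in; nothing more can be done
26.4167 None
```

The hub is clamped, the crank is standing in the oak tray, and I handed the job in at 26.4 s. No verdict was reported.

- **Fitting:** I gripped the steel crank by its boss and lowered it until it met firm resistance, with its underside about 26 mm below the shaft top.
- **Clamping:** I turned it clockwise until I felt the hub meet the fence, about 120° round. The turning overshot once, to about 1.2 N m (roughly 14 N at the knob) above the free drag. That is close to the 15 N forcing limit, and I backed it off at once. I then let go, regripped, set it again to about 0.6 N m above drag (about 7 N, a firm clamp) and eased the crank back to zero torque.
- **Putting away:** I lifted the crank off and set it in the oak tray. It met the tray floor with about 36 N at the wrist, below the 40 N limit.

**Last checks:**
- The three cameras put the crank's underside at about (0.508, 0.310) m. That is inside the tray, within a few mm of where I set it down.
- The crank is upright with the knob up.
- The hub is against the fence. The finials and ball look undisturbed, and the gripper is clear of everything.

**Not confirmed:** I could not measure the cam's remaining force on the hub after the crank came off. After my first release the crank had swung back about 9° within its slack, and the retightening curve did not clearly show how much force was left. I expect the drag to hold the clamp.

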